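Brass spacer from the tilt-out bin

ROBOT

A 6-joint arm with a two-finger parallel gripper is mounted at the origin on the work surface. World frame = base frame: x ahead of the robot, y to its left, z up, the work surface at z = 0. Lengths are in mm, angles in rad, forces in N, time in s.
With the tool pointing down it reaches from about 300 to 775 mm from the base axis. Payload 14.6 kg.
Tool frame: the origin (TCP) lies between the finger pads; the fingertips stand 14 mm ahead of it and the grasp point (between the pads) lies 5 mm behind it; z points along the fingers, y is the line along which they close (so a half turn about z gives the same grasp; the last joint's range is limited). The gripper opens to 94 mm and grips with 3 to 60 N. Pads are 16 mm wide; open, the fingers measure 119 mm over their backs; the gripper's body (75 mm by 177 mm) begins 78 mm behind the grasp point.
Start: joints at [-1.408, 0.3, 1.521, -0, 1.321, -0.067], TCP at [125.274, -535.533, 219.446] pointing down, gripper open.
Joint ranges: [-3.03, 3.03], [-0.79, 2.21], [0.23, 2.52], [-1.04, 4.18], [0, 3.07], [-2.55, 2.55]. Speed limits (rad/s): [2.22, 2.22, 2.57, 3.14, 3.14, 3.14].

INTERFACE

Orientations are given as [roll, pitch, yaw] about the fixed x, y, z axes, in that order (R = Rz(yaw) Ry(pitch) Rx(roll)).
In Python, from rig import r gives the robot as it stands. Calls block until the motion is done:
- r.reach(position, orientation): joint-space move of the TCP to a pose.
- r.line_to(position, ori=None, feed=150, force_limit=None): straight line of the TCP; ori=None keeps the orientation; feed is the mean speed in mm/s. With force_limit (N) it stops when the force on the tool has changed by that much, and returns True; else False.
- r.set_joints(angles): joint-space move.
- r.open_gripper() and r.close(force=None): open the fingers fully, or close them until they stop; force is the grip in N (None keeps the last).
- r.wait(seconds).
- r.inverse_kinematics(position, orientation): joint angles nearest the present ones, or None.
- r.sense(): the state.
- r.read_camera(name): name is "scene" or "top" or "wrist"; returns the picture (420x560x3 uint8, red, green, blue); there is no depth.
- r.calibration(name): a dict with "fx", "fy", "cx", "cy" (pixels), "k1" (the pictures are not rectified: a ray, as slopes to the right and down, at radius r is drawn at 1 + k1 r^2 times it, then the intrinsics apply), "world_to_cam" (4x4, takes a point from world to camera coordinates). Camera axes: x right, y down, z forward; pixel columns grow to the right and rows downward; lengths in mm; the calibration is good to about 2 mm. A picture is of the moment at which its call begins: read the wrist's pose just before it. calibration takes no time and is no camera call; for the wrist camera it gives the pose at the moment of the call.
A pose or a line that the arm cannot do raises r.PlanningError and nothing moves.
- r.finish_job(): hands the job in; it is judged then, once.
The state is a dict: "clock": time; "q": joint angles; "joint_vel": joint speeds; "tau": joint torques, N m; "tcp_pos": TCP position; "tcp_rot": TCP orientation; "ft_force": force on the tool from outside, world axes, zero at the start; "wrist_torque": the same for the moment, N m; "width": finger opening in mm; "grasp_force": force on a finger pad.
Only numpy, scipy, OpenCV 4.12 (cv2) and the standard library are available. Lean on these libraries where they do the work, as an engineer would, in place of code of your own. Each camera call takes 0.05 s, during which the arm holds its last target. There are 200 camera calls.

TASK

Tilt the wider of the two tilt-out bins fully forward, take out the knurled brass spacer lying inside it, and put the spacer in the flat aluminium tray. Leave the bin tilted out.

Things in the scene. Friction and masses are not known exactly. Their poses are not given: they have to be found in the camera images.
- wide_bin (a joint): Tilt of the wider sheet-steel bin (panel 148 mm wide; its neighbour's is 88). 0 = shut, grows as it tilts forward out of its grey case about a level pivot at the front panel's bottom edge, to a stop at 1.05 rad. The panel leans 25 deg back from vertical when shut, 35 deg forward at the stop. The stiff pivot stays where left; 3 to 6 N on the lip moves it. Inside: 140 mm wide, 65 deep.
- wide_lip (a point): Middle top edge of the wide bin's 4 mm front panel, inner face. Axes tilt with the bin: z up the panel, x into the bin, y along lip and pivot. Pivot line: 120 mm down z, 45 mm above the bench. Shut, the case roof starts 34 mm behind the lip, its top 27 mm below it: closed fingertips fit behind it to draw it forward and down in an arc. Floor square to panel at pivot; sides 45 mm high, back 30.
- spacer: Knurled brass cylinder, 28 mm diameter, 40 mm long, 0.16 kg, lying in the wide bin. Origin at its centre, y along its axis, level along the bin's width, near the middle. Once tilted, it rolls into the corner of floor and panel, centre 20 mm above the pivot line, 35 mm or more free beyond each end: grip the ends from above, fingertips at most 6 mm below its centre (V-shaped corner below).
- tray: Fixed open rectangular aluminium tray, 110 mm (x) by 150 mm (y) outside, 18 mm high, walls and floor 4 mm thick. Origin at the centre of its underside, z up.

How it is judged:
By the outcome, as a careful person would: the job done as asked, in the order asked, and still so for the second after the job is handed in, with the robot touching nothing.
It also fails if it takes over 51 s, if anything falls off the work surface, if the arm or the gripper's body presses on something with over 40 N, if the wrist force passes 120 N, or if a joint passes its speed limit or range.

## Working session

There is one attempt and no reset: what is moved stays moved. The work goes in short steps, each a Python script; the robot and the scene stay as the last script left them, time stands still between calls to the robot, and variables do not carry over. Pictures are saved under pics/ and viewed, at most 10 in all, crops included, and the job is handed in when it is done.

```bash
mkdir -p pics; ls; python3 - <<'E'
from rig import r
import cv2,numpy as np
for n in("scene","top"):
    cv2.imwrite(f"pics/{n}0.png",r.read_camera(n)[...,::-1])
    c=r.calibration(n);print(n,{k:np.round(v,3).tolist() for k,v in c.items()})
print(r.sense()["clock"],r.sense()["tcp_rot"])
E
```

```text
pics
scene {'fx': 495.115, 'fy': 495.115, 'cx': 279.597, 'cy': 209.364, 'k1': 0.034, 'world_to_cam': [[-0.651, 0.759, 0.004, 357.979], [0.637, 0.549, -0.541, -276.52], [-0.413, -0.35, -0.841, 1470.237], [0.0, 0.0, 0.0, 1.0]]}
top {'fx': 458.334, 'fy': 458.334, 'cx': 284.598, 'cy': 215.101, 'k1': -0.054, 'world_to_cam': [[0.022, -1.0, -0.003, -2.164], [-0.993, -0.021, -0.114, 563.403], [0.114, 0.005, -0.994, 1108.031], [0.0, 0.0, 0.0, 1.0]]}
0.1 [-3.14061273e+00 -6.00103393e-05  2.29773775e-01]
```

View pics/scene0.png

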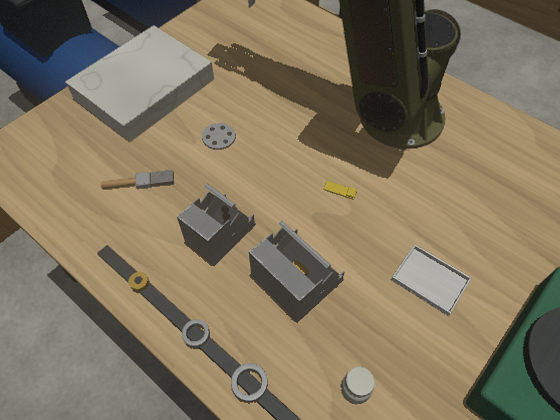

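View pics/top0.png

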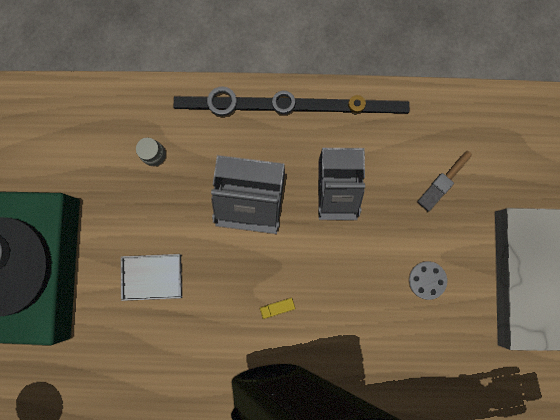

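The wide bin is at about (250,195) in the top view and (295,270) in the scene view. Its front faces the robot. The tray is at (152,277) top and (431,279) scene. I'll enlarge both bin views.

```bash
python3 - <<'E'
import cv2,numpy as np
a=cv2.imread("pics/top0.png")[145:245,200:300]; b=cv2.imread("pics/scene0.png")[215:325,240:350]
a=cv2.resize(a,(400,400),interpolation=cv2.INTER_CUBIC); b=cv2.resize(b,(400,400),interpolation=cv2.INTER_CUBIC)
cv2.imwrite("pics/crop.png",cv2.convertScaleAbs(np.hstack([a,b]),alpha=1.5))
E
```

```text
(no output)
```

View pics/crop.png

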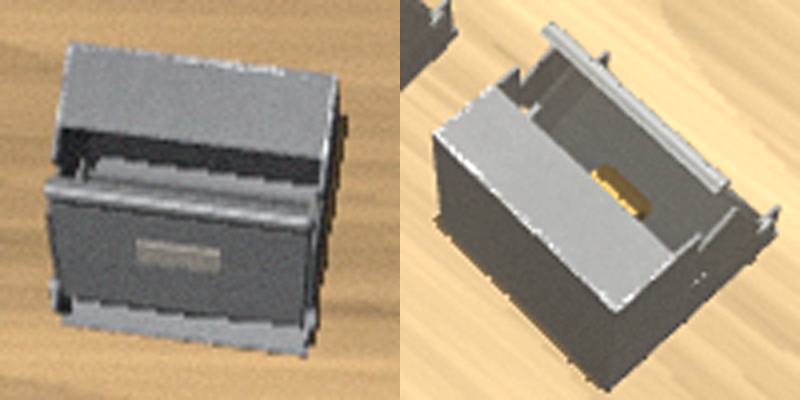

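The crop shows the lip in the top view from about (212,191) to (277.5,198), and in the scene view from about (281,222) to (329,267). The brass spacer is visible inside. I'll cast both onto the known lip height of 153.8 mm and take the tray rim at 18 mm.

```bash
cat > h.py <<'E'
import cv2,numpy as np
def ray(c,uv):
    K=np.array([[c["fx"],0,c["cx"]],[0,c["fy"],c["cy"]],[0,0,1]])
    p=cv2.undistortPoints(np.array([[uv]],float),K,np.array([c["k1"],0,0,0,0]))[0,0]
    M=np.array(c["world_to_cam"]);R=M[:3,:3]
    return -R.T@M[:3,3],R.T@np.r_[p,1]
def onz(c,uv,z):
    o,d=ray(c,uv);return o+d*(z-o[2])/d[2]
def tri(c1,u1,c2,u2):
    (o1,d1),(o2,d2)=ray(c1,u1),ray(c2,u2)
    s=np.linalg.lstsq(np.c_[d1,-d2],o2-o1,rcond=None)[0]
    a,b=o1+d1*s[0],o2+d2*s[1];return (a+b)/2,np.linalg.norm(a-b)
E
python3 - <<'E'
from rig import r
from h import *
np.set_printoptions(precision=1,suppress=True)
T,S=r.calibration("top"),r.calibration("scene")
t=[(212,191),(277.5,198)];s=[(280.7,222.4),(328.6,266.7)]
# top-left pixel = +y end; scene: right end = ? try pairing both
for n,c,p in(("top",T,t),("scene",S,s)):
    P=[onz(c,u,153.8) for u in p];print(n,*P,np.linalg.norm(P[0]-P[1]),"mid",(P[0]+P[1])/2)
print(tri(T,t[0],S,s[1]),tri(T,t[1],S,s[0]))
im=cv2.imread("pics/top0.png");g=cv2.cvtColor(im,cv2.COLOR_BGR2HSV)
m=((g[...,1]<60)&(g[...,2]>110)).astype(np.uint8);m[:, :100]=0;m[:240]=0;m[320:]=0;m[:,210:]=0
cs,_=cv2.findContours(m,cv2.RETR_EXTERNAL,cv2.CHAIN_APPROX_NONE);k=max(cs,key=cv2.contourArea)
b=cv2.boxPoints(cv2.minAreaRect(k));P=np.array([onz(T,u,18) for u in b]);print(b,P,P.mean(0),[np.linalg.norm(P[i]-P[i-1]) for i in range(4)])
E
```

```text
top [600.2 173.1 153.8] [587.4  26.1 153.8] 147.5370501496691 mid [593.8  99.6 153.8]
scene [583.2  31.4 153.8] [599.9 177.  153.8] 146.59729978455726 mid [591.6 104.2 153.8]
(array([599.7, 175. , 151.1]), np.float64(3.438915309229485)) (array([585.4,  28.9, 154.7]), np.float64(6.775551124459638))
[[119.3 255.7]
 [179.  253.4]
 [180.7 297.9]
 [121.  300.2]] [[453.3 423.5  18. ]
 [462.7 272.4  18. ]
 [352.6 263.2  18. ]
 [342.8 412.8  18. ]] [402.9 343.   18. ] [np.float64(110.99216612249465), np.float64(151.3944387152699), np.float64(110.49965195717974), np.float64(149.92400563519726)]
```

Both views agree: lip middle at about (592.7, 102, 154), length 147 mm against 148 given, and bin yaw about -0.10. The tray also matches its stated size. Next is the tilt.

```bash
cat >> h.py <<'E'
YAW=-0.1
ex=np.array([np.cos(YAW),np.sin(YAW),0]);ey=np.array([-np.sin(YAW),np.cos(YAW),0])
LIP=np.array([592.7,102.,0]);PIV=LIP-120*np.sin(np.radians(25))*ex
ORI=[np.pi,0,YAW]
def P(x,z,y=0): return (PIV+x*ex+y*ey+[0,0,z]).tolist()   # x,y in bin frame from the pivot, z world
E
python3 - <<'E'
from rig import r
from h import *
np.set_printoptions(precision=1,suppress=True)
x0=50.7
r.close(20)
r.reach(P(x0+17,230),ORI)
s=r.line_to(P(x0+17,153.8),feed=120,force_limit=8)
print(s,r.sense()["tcp_pos"],r.sense()["ft_force"])
if not s:
  for a in np.radians([25,15,5,-5,-15,-25,-35]):
    d=14;z=45+120*np.cos(a)-d+14; x=120*np.sin(a)+(d*np.tan(-a) if a<0 else 0)+8
    s=r.line_to(P(x,z),feed=60,force_limit=20)
    q=r.sense();print(round(np.degrees(a)),s,q["tcp_pos"],q["ft_force"],q["clock"])
    if s: break
cv2.imwrite("pics/scene1.png",r.read_camera("scene")[...,::-1])
E
```

```text
False [610.  100.3 154.7] [ 0.2 -0.8  0. ]
25 False [600.8 101.3 154.7] [ 2.2 -0.1  1.4] 5.4167
15 False [580.9 103.2 160.8] [-0.9  0.5  0.3] 5.9167
5 False [560.4 105.3 164.8] [-1.1 -0.7  0.4] 6.4167
-5 False [540.9 107.2 164.7] [-0.2 -0.3 -0.4] 6.8917
-15 False [522.9 109.  161. ] [-0.1 -0.4 -0.3] 7.35
-25 False [506.1 110.7 153.8] [ 0.2  0.1 -0.8] 7.8083
-35 True [494.9 112.  145.7] [5.3 0.1 3.7] 8.125
```

View pics/scene1.png

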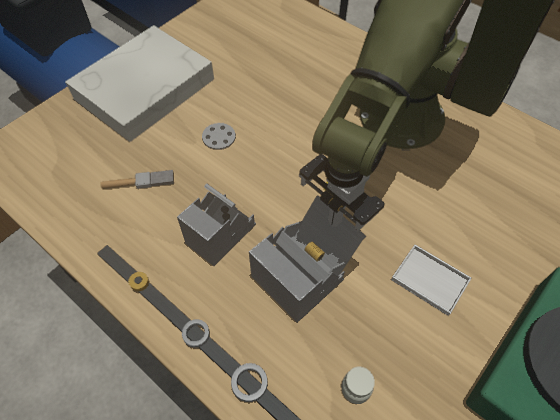

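The bin is tilted out, with the spacer visible at (315,249) scene. The stop at 20 N came 3.5 mm before the nominal end, so I'll push once more to confirm it is the end stop, then back off and look.

```bash
python3 - <<'E'
from rig import r
from h import *
np.set_printoptions(precision=1,suppress=True)
s=r.line_to(P(-56,143),feed=30,force_limit=25)
q=r.sense();print(s,q["tcp_pos"],q["ft_force"])
r.line_to(P(-30,175),feed=120); r.open_gripper()
r.reach(P(-30,260),ORI)
a=r.read_camera("scene");c=r.calibration("wrist");w=r.read_camera("wrist")
for n,i in(("scene2",a),("wrist2",w)): cv2.imwrite(f"pics/{n}.png",i[...,::-1])
import pickle;pickle.dump(c,open("w.pkl","wb"))
print(r.sense()["clock"])
b=cv2.resize(a[200:320,240:380],(640,548),interpolation=cv2.INTER_CUBIC)
cv2.imwrite("pics/crop2.png",b[...,::-1])
E
```

```text
True [494.5 112.1 146.2] [ 7.2 -1.2  2.5]
10.85
```

View pics/wrist2.png

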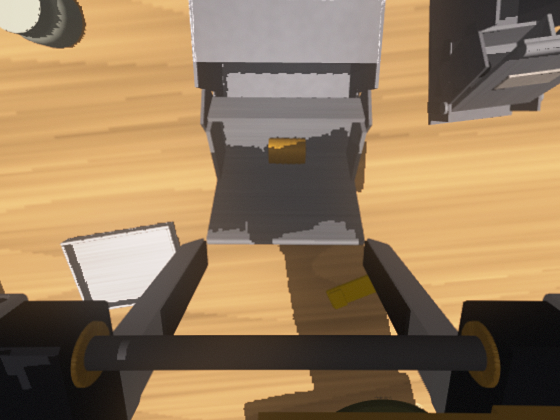

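View pics/crop2.png

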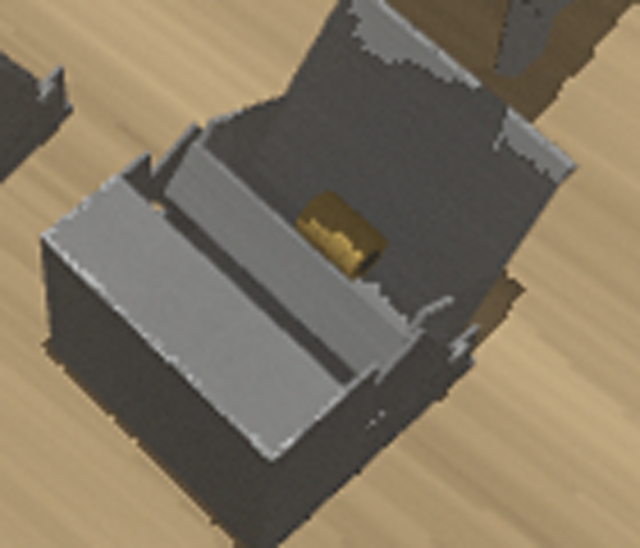

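The second push added 25 N for 0.4 mm of travel, so the bin is at its stop. In the wrist view the spacer spans (268..305, 138..163) and the lip edge runs (207,242)-(362,242).

```bash
python3 - <<'E'
from rig import r
from h import *
import pickle
np.set_printoptions(precision=1,suppress=True)
c=pickle.load(open("w.pkl","rb"))
def bin(p): d=p-PIV;return np.array([d@ex,d@ey,p[2]])
for u in[(207,242),(362,242)]:print("lip",bin(onz(c,u,143.3)))
g=cv2.cvtColor(cv2.imread("pics/wrist2.png"),cv2.COLOR_BGR2HSV)
m=cv2.inRange(g,(8,140,40),(30,255,255));m[:125]=0;m[175:]=0;m[:,:240]=0;m[:,340:]=0
x,y,w,h=cv2.boundingRect(max(cv2.findContours(m,0,2)[0],key=cv2.contourArea));print(x,y,w,h)
for u in[(x,y+h/2),(x+w,y+h/2)]:print("sp",bin(onz(c,u,70)))
S=r.calibration("scene");u=(240+341/640*140,200+235/548*120)
print("scene",bin(onz(S,u,72)))
print("tri",tri(c,(x+w/2,y+h/2),S,u)[1],bin(tri(c,(x+w/2,y+h/2),S,u)[0]))
E
```

```text
lip [-65.5  73.5 143.3]
lip [-65.4 -71.4 143.3]
268 138 37 25
sp [10.8 19.1 70. ]
sp [ 10.8 -21.1  70. ]
scene [11.1  3.7 72. ]
tri 3.2170534283065986 [ 8.9  0.1 64.1]
```

Spacer length measures 40.2 mm as expected. The lip reads 3.3 mm further in than nominal, which agrees with the early stop. I'll grip at bin x = 7.5, y = -0.5.

```bash
python3 - <<'E'
from rig import r
from h import *
np.set_printoptions(precision=1,suppress=True)
r.reach(P(7.5,190,-.5),ORI)
s=r.line_to(P(7.5,75,-.5),feed=90,force_limit=8)
q=r.sense();print(s,q["tcp_pos"],q["ft_force"])
if not s:
    r.close(30);q=r.sense();print(q["width"],q["grasp_force"])
    if 36<q["width"]<44:
        r.line_to(P(7.5,220,-.5),feed=120)
        q=r.sense();print(q["width"],q["grasp_force"],q["ft_force"],q["clock"])
        r.reach([402.9,343,140],[np.pi,0,.06])
        print(r.line_to([402.9,343,45],feed=120,force_limit=8))
cv2.imwrite("pics/scene3.png",r.read_camera("scene")[...,::-1]);print(r.sense()["width"])
E
```

```text
False [549.9 105.9  75.6] [ 0.5 -0.4 -0.4]
39.725315652644035 29.993708431720734
39.99087804611082 29.99278485774994 [-0.1  0.1 -1. ] 14.925
False
39.801642629130804
```

View pics/scene3.png

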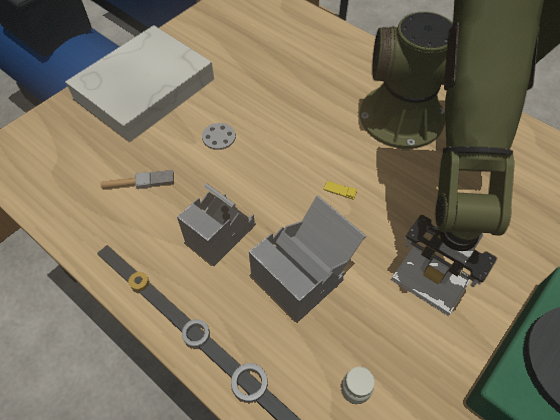

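The spacer is held over the tray at (434,271), and the bin is still tilted out. I'll lower it until it touches, release, retreat and check.

```bash
python3 - <<'E'
from rig import r
from h import *
np.set_printoptions(precision=1,suppress=True)
s=r.line_to([402.9,343,24],feed=25,force_limit=5)
q=r.sense();print(s,q["tcp_pos"],q["ft_force"])
r.open_gripper();r.wait(.3)
r.line_to([402.9,343,200],feed=120)
r.reach([300,-300,250],[np.pi,0,0]); r.wait(.5)
cv2.imwrite("pics/scene4.png",r.read_camera("scene")[...,::-1]);q=r.sense();print(q["clock"],q["ft_force"])
E
```

```text
True [402.8 342.9  28.4] [-0.7 -0.1  4.5]
23.4 [-1.3 -0.1 -0.4]
```

View pics/scene4.png

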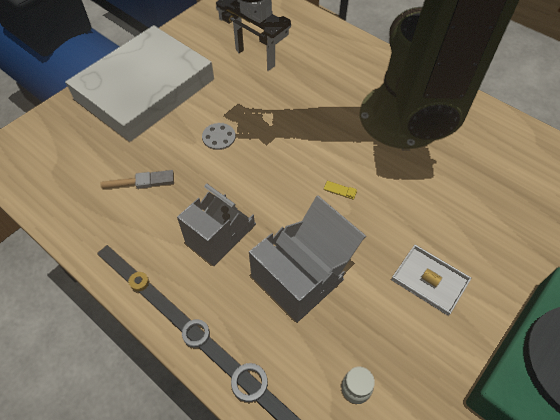

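The spacer lies in the tray at (432,277), the bin is still tilted out, and the robot is clear of everything.

```bash
python3 -c "
from rig import r
print(r.finish_job())"
```

```text
the job is handed in; nothing more can be done
None
```

The wide bin is tilted out to its stop, the brass spacer is lying in the aluminium tray, and I handed the job in at about 23 s, with the arm clear of everything.

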